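# Start the specimen compaction

### The arm

A 6-joint arm with a two-finger parallel gripper is mounted at the origin on the work surface. World frame = base frame: x ahead of the robot, y to its left, z up, the work surface at z = 0. Lengths are in m, angles in degrees, forces in N, time in s.
With the tool pointing down it reaches from about 0.35 to 0.875 m from the base axis. Payload 4.2 kg.
Tool frame: the origin (TCP) lies on the centre line of the jaws, within the pads' length; the fingertips stand 19 mm ahead of it and the grasp point (between the pads) is the TCP; z points along the fingers, y is the line along which they close (so a half turn about z gives the same grasp; the last joint's range is limited). The gripper opens to 87 mm and grips with 3 to 60 N. Pads are 19 mm wide; open, the fingers measure 117 mm over their backs; the gripper's body (75 mm by 190 mm) begins 51 mm behind the grasp point.
Start: joints at [81.738, 22.042, 0.453, 0, -68.411, -14.817], TCP at [0.245, 0.575, 0.242] pointing down, gripper open.
Joint ranges: [-179.83, 179.83], [-69.29, 118.12], [-61.27, 80.66], [-181.25, 117.63], [-171.15, -9.14], [-177.46, 177.46]. Speed limits (degrees/s): [159.86, 159.86, 180, 180, 180, 180].

### API

Orientations are given as a 3x3 rotation matrix whose columns are the frame's x, y, z axes.
In Python, from station import sense, capture, finish_job, search_frame, masks_of gives the robot as it stands.
- The arm moves only by the tool drive_tool, never from a script. Its argument "rows" is a list of rows, each a list of 7 numbers: the opening in per cent of the stroke, from 0 (shut) to 100 (fully open), then the shift along the world's x, y, z in mm, then the turn, a rotation vector about the world's x, y, z in rad. In form: [[fingers, dx, dy, dz, wx, wy, wz], ...]. A call has 1 to 5 rows; each row shifts and turns the commanded pose from where the row before left it; what a row does not reach is not made up. A row lasts 1/12 s, in which the tool goes at most 41.7 mm and 7.16 degrees, less where a joint would pass 70% of its speed; a pose out of reach is approached as far as the arm can. A call is refused whole if a number of a shift passes 41.7 or a number of a turn 0.125, either way. A call with a gripper value outside its range is refused whole. The fingers move at their own pace and stop on an object; the grip force is fixed at half the most. Time passes only in rows, so rows that do not move let the fingers close. It gives the time, the measured TCP pose, the force, the opening and the grip force at its end, in the units of the state.
- sense(): the state, without advancing time (a new reading comes with each control period).
- capture(name): name is "scene" or "top" or "wrist"; returns a dict with "frame" (384x512x3 uint8, red, green, blue), "z_map" (384x512 float32, m along the optical axis (not along the pixel's ray), 0 where there is no reading), "fx", "fy", "cx", "cy" (pixels), "R" (3x3) and "t" (3): a world point X has camera coordinates R X + t; the wrist camera has in their place "T_tool_cam" (4x4, takes a point from camera to tool coordinates, whose origin is the TCP and whose axes are the flange's). Camera axes: x right, y down, z forward; pixel columns grow to the right and rows downward; lengths in m; the calibration is good to about 2 mm. A picture is of the moment at which its call begins: read the wrist's pose just before it.
- finish_job(): hands the job in; it is judged then, once.
Trained networks look in a picture, given as the dict that the camera call returned (one of the last four; its "shot" number tells which), for a name from the list of things; names that differ only in an ending like _2 or _b are one class to them, and where a whole thing is asked for, a point or a joint stands for the part that bears it (a point fixed in the world has none). Each returns a list of dicts, best first, with "p" (0 to 1); they miss things now and then, are a little off and sometimes report something else, mostly with a low value. They report only what shows in the picture. A call takes as long as a camera call. They do not tell look-alikes from the thing itself.
- search_frame(label, picture): "xy" ([column, row] in pixels, amid what is visible of it).
- masks_of(label, picture): "region" (384x512 bool, what is visible of it) and "xy" ([column, row] in pixels, amid what is visible of it).
The state is a dict: "time_s": time; "joints": joint angles; "joint_velocities": joint speeds; "effort": joint torques, N m; "tcp_pos": TCP position; "ee_rot": TCP orientation; "wrist_force": force on the tool from outside, world axes, zero at the start; "moment": the same for the moment, N m; "gripper_width": opening from 0.0 (shut) to 1.0 (fully open); "gripper_force": force on a finger pad.
Only numpy, scipy, OpenCV 4.12 (cv2) and the standard library are available. Lean on these libraries where they do the work, as an engineer would, in place of code of your own. Each camera call takes 0.05 s, during which the arm holds its last target. There are 200 camera calls.

### The job

Get the compaction going by pressing three things in this order: press the plunger down into its mould until its cap sits fully home on the mould's rim, then push the raised end of the rocker on the switch box fully down so that it stays tipped over, then press the round start button on the two-button box fully in and let it come back out. Only press and push: do not draw the plunger up, do not press start before the rocker is over, do not press the square stop key, and leave the loose things on the bench where they stand.

Things in the scene. Friction and masses are not known exactly. Their poses are not given: they have to be found in the camera images.
- stand: compaction stand, fixed to the bench: grey plate 110 x 190 x 16 mm with a round flange (94 mm across) and a dark steel mould in the middle, 74 mm across, rim 86 mm above the bench; origin at the centre of the plate's underside, z up
- plunger (a joint): how far the steel plunger has gone down into the mould, m: 0 fully up, 0.030 fully home with the cap on the rim; at the start 0.006 to 0.016. It moves straight down, resists with about 6 N of friction all the way, stays where it is left, and stops hard at the end
- cap_top (a point): centre of the flat top of the plunger's round steel cap (68 mm across, 9 mm thick); it is 95 mm above the bench when the plunger is home
- switchbox: grey plastic switch box, fixed to the bench, 115 (x) x 85 (y) x 58 mm tall, carrying one black paddle rocker 64 x 34 mm in an aluminium-coloured frame (its top 63 mm above the bench) that tips about the box's y axis, pivot 73 mm above the bench; the raised end at the start is the end towards the box's +x. A cable gland sticks out of the -x side, so the raised end is the one away from the gland. Origin at the centre of the underside, z up
- rocker (a joint): tilt of the rocker, rad: about -0.22 to -0.17 at the start (off, +x end raised), +0.22 fully over (on, +x end down). It stays where it is left; about 0.07 N m of friction, so 3 N at its end and up to 8 N nearer the pivot
- rocker_press (a point): point on the rocker's top face on its raised end, 24 mm from the pivot, 8 mm from the +x end edge; moves with the rocker, from about 86 mm above the bench (off) to about 76 mm (on)
- buttonbox: painted grey button box, fixed to the bench, 80 (x) x 145 (y) x 55 mm tall, with two grey push buttons on top, 72 mm apart: the round mushroom-headed start button towards the box's +y, the square stop key towards its -y. A cable gland sticks out of the +x side. Origin at the centre of the underside, z up
- start (a joint): travel of the start button, m: 0 out, 0.007 fully in; spring return, 1.5 N to begin to move, 5 N fully in
- start_top (a point): centre of the top of the round start button, 40 mm across; 82 mm above the bench when out
- stop (a joint): travel of the stop key, m: 0 out, 0.007 fully in; spring return, the same springs as start. To be left alone
- stop_top (a point): centre of the top of the square stop key, 28 x 28 mm; 77 mm above the bench when out
- tamper: small steel hand tamper, 30 mm across, 58 mm tall, standing on the stand's plate beside the mould; loose, to be left alone; origin at the centre of its underside
- collar: brass ring, 34 mm across, 22 mm tall, lying on the stand's plate on the other side of the mould; loose, to be left alone; origin at the centre of its underside
- beaker: small glass beaker, 54 mm across, 70 mm tall, nearer the robot; loose, to be left alone; origin at the centre of its underside
- tin: aluminium sample tin, 52 mm across, 45 mm tall, nearer the robot; loose, to be left alone; origin at the centre of its underside
- wrench: 180 mm steel wrench lying behind the work; loose, to be left alone; origin at the middle of its length, on its underside
- timer: blue sand-timer shape, 40 mm across, 78 mm tall, standing behind the work; loose, to be left alone; origin at the centre of its underside
- jar: amber glass jar, 60 mm across, 85 mm tall, standing behind the work; loose, to be left alone; origin at the centre of its underside
There are look-alikes about, which are no part of the job. Leave any purple look-alike of the buttonbox alone.

How it is judged (in metres and radians):
On the way, in this order (a step that is already met when the one before it is completed fails the run):
1. the plunger is pressed home in the mould (value of joint plunger above 0.0275 m), for 0.1 s.
2. the rocker is pushed over (value of joint rocker above 0.15 rad), for 0.1 s.
3. the start button is pressed fully in (value of joint start above 0.005 m), for 0.05 s.
At the end, for the whole second after the job is handed in: the plunger is home (within 2.5 mm), the rocker is over (beyond 0.15 rad), and the start button and stop key are both out (within 1 mm) (value of joint plunger above 0.0275 m and value of joint rocker above 0.15 rad and value of joint each of start, stop below 0.001 m); the robot touches nothing.
It fails at once if the plunger is drawn up (value of joint plunger below 0.003 m).
It fails at once if the rocker is pushed over before the plunger is home (value of joint rocker above 0.05 rad and value of joint plunger below 0.0275 m).
It fails at once if start is pressed before the rocker is over (value of joint start above 0.002 m and value of joint rocker below 0.15 rad).
It fails at once if the stop key is pressed (value of joint stop above 0.0015 m).
It fails at once if a loose bystander is moved more than 20 mm or lifted (distance of any of tamper, collar, beaker, tin, wrench, timer, jar from where it was at the start of the episode above 0.02 m).
It also fails if it takes over 51 s, if anything falls off the work surface, if the arm or the gripper's body presses on something with over 40 N, if the wrist force passes 120 N, or if a joint passes its speed limit or range.

## Working session

There is one attempt and no reset: what is moved stays moved. The work goes in short steps, Python scripts to look and compute and a tool call to move; the robot and the scene stay as the last step left them, time stands still between calls to the robot, and variables do not carry over. Pictures are saved under pics/ and viewed, at most 10 in all, crops included, and the job is handed in when it is done.

Besides the shell and the picture viewer there is one more tool, called after "Emit:" as name(argument=value, ...) on one line, values as JSON. drive_tool: Moves the arm, as the interface text tells. Its arguments: {"type":"object","properties":{"rows":{"type":"array"}},"required":["rows"]}

```bash
mkdir -p pics; cat > h.py <<'E'
import numpy as np, cv2
from station import *
def world(c,u,v,z):
    p=np.array([(u-c["cx"])/c["fx"]*z,(v-c["cy"])/c["fy"]*z,z]); return np.array(c["R"]).T@(p-np.array(c["t"]))
def cloud(c):
    v,u=np.mgrid[:384,:512]; z=c["z_map"]
    P=np.stack([(u-c["cx"])/c["fx"]*z,(v-c["cy"])/c["fy"]*z,z],-1)
    return (P-np.array(c["t"]))@np.array(c["R"])
def save(c,n): cv2.imwrite(n,cv2.cvtColor(c["frame"],cv2.COLOR_RGB2BGR))
E
python3 - <<'E'
from h import *
s=sense();print(s["time_s"],s["tcp_pos"],s["ee_rot"])
ims=[]
for n in("top","scene"):
    c=capture(n);W=cloud(c);ims.append(c["frame"]);np.savez(n+".npz",**{k:c[k] for k in("frame","z_map","fx","fy","cx","cy","R","t")})
    for l in("stand","cap_top","switchbox","rocker_press","buttonbox","start_top","stop_top","tamper","collar","beaker","tin","timer","jar"):
        for d in masks_of(l,c)[:3]:
            m=d["region"]&(c["z_map"]>0)
            if m.sum(): 
                q=W[m]; t=q[q[:,2]>np.percentile(q[:,2],90)-.006]
                print(n,l,round(d["p"],2),np.round(d["xy"]),m.sum(),"med",q.mean(0).round(3),"top",t.mean(0).round(3))
cv2.imwrite("pics/a.png",cv2.cvtColor(cv2.resize(np.vstack(ims),(800,1200))[:600],cv2.COLOR_RGB2BGR))
cv2.imwrite("pics/b.png",cv2.cvtColor(cv2.resize(ims[1],(800,600)),cv2.COLOR_RGB2BGR))
E
```

```text
0.0 [0.24475606 0.57445037 0.24042655] [[ 9.19886841e-01 -3.92183029e-01 -8.19048029e-04]
 [-3.92183877e-01 -9.19884405e-01 -2.11868128e-03]
 [ 7.74813349e-05  2.27016446e-03 -9.99997420e-01]]
top stand 0.55 [242. 177.] 1741 med [0.521 0.018 0.042] top [0.528 0.019 0.11 ]
top cap_top 0.84 [240. 168.] 385 med [0.527 0.019 0.109] top [0.527 0.02  0.11 ]
top switchbox 0.97 [334. 166.] 1131 med [ 0.555 -0.274  0.057] top [ 0.564 -0.276  0.081]
top switchbox 0.46 [219. 184.] 77 med [0.496 0.09  0.05 ] top [0.498 0.092 0.073]
top rocker_press 0.48 [336. 162.] 211 med [ 0.561 -0.277  0.081] top [ 0.569 -0.269  0.084]
top buttonbox 0.94 [138. 274.] 1367 med [0.212 0.335 0.058] top [0.216 0.333 0.08 ]
top buttonbox 0.67 [167. 170.] 1243 med [0.536 0.261 0.056] top [0.548 0.256 0.08 ]
top buttonbox 0.62 [185. 127.] 343 med [0.699 0.22  0.006] top [0.698 0.22  0.008]
top start_top 0.65 [173. 162.] 98 med [0.559 0.232 0.082] top [0.558 0.232 0.083]
top start_top 0.47 [268. 165.] 18 med [ 0.566 -0.053  0.034] top [ 0.563 -0.054  0.038]
top stop_top 0.66 [170. 170.] 1255 med [0.537 0.259 0.056] to
[... 1262 characters left out ...]
94 0.074] top [0.535 0.294 0.077]
scene stop_top 0.56 [381. 143.] 78 med [0.213 0.373 0.075] top [0.211 0.373 0.077]
scene tamper 0.7 [303. 214.] 169 med [0.506 0.09  0.048] top [0.504 0.089 0.074]
scene tamper 0.31 [343. 184.] 457 med [0.394 0.222 0.045] top [0.389 0.224 0.068]
scene collar 0.53 [249. 237.] 161 med [ 0.566 -0.05   0.03 ] top [ 0.565 -0.05   0.037]
scene beaker 0.68 [345. 184.] 467 med [0.389 0.223 0.044] top [0.389 0.223 0.068]
scene tin 0.73 [196. 188.] 347 med [ 0.397 -0.208  0.033] top [ 0.388 -0.21   0.045]
scene timer 0.78 [190. 279.] 461 med [ 0.712 -0.169  0.049] top [ 0.708 -0.17   0.078]
scene jar 0.93 [274. 281.] 890 med [0.724 0.009 0.061] top [0.713 0.009 0.085]
```

View pics/a.png

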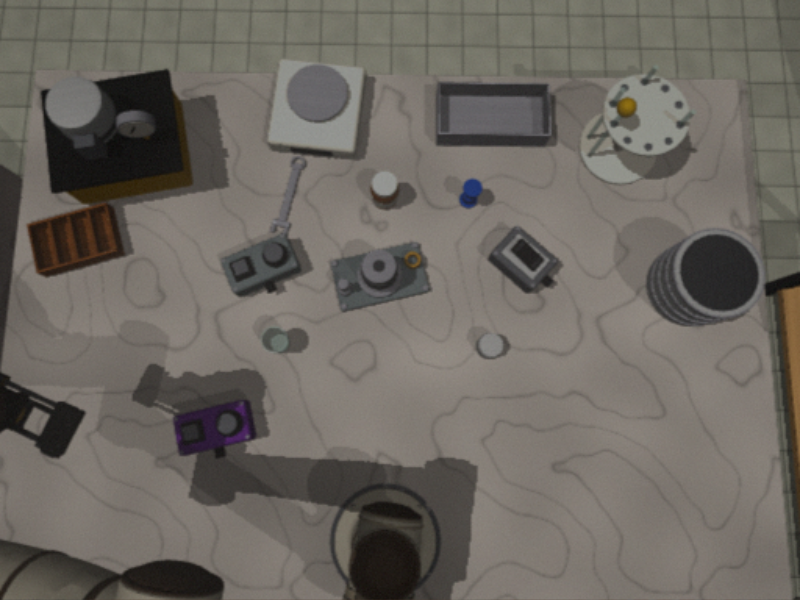

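View pics/b.png

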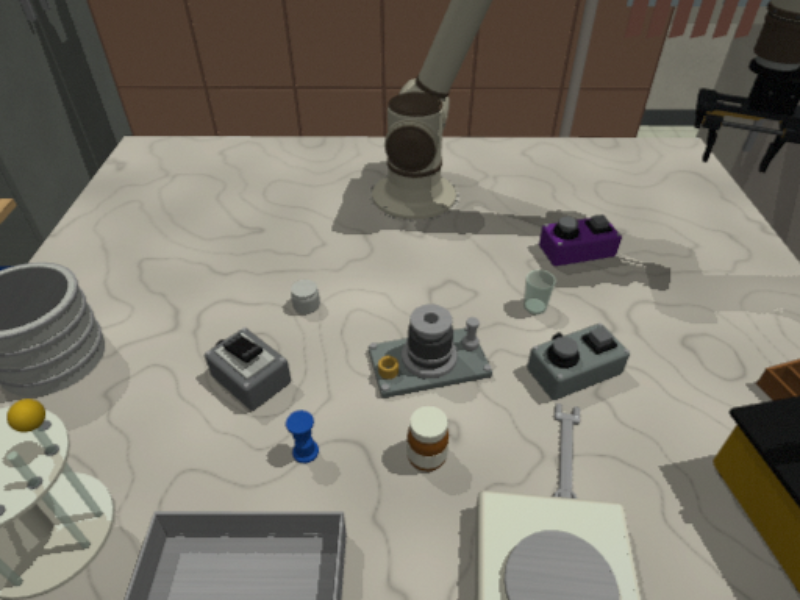

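The grey button box is at a.png (261,263), and a purple look-alike is at (215,427). The description fits the grey one: start is the round button at (274,253) and stop the square key at (241,267). The stand is at (380,272), and the switch box at (523,260) has its gland at (548,281), so the raised end is up-left. Next I'll refine the positions and confirm them in a crop.

```bash
python3 - <<'E'
from h import *
crops=[]
for n in("top","scene"):
    c=dict(np.load(n+".npz"));W=cloud(c);ok=c["z_map"]>0
    def reg(x,y,r,z0,z1): return W[ok&(np.hypot(W[...,0]-x,W[...,1]-y)<r)&(W[...,2]>z0)&(W[...,2]<z1)]
    for l,a in dict(cap=(.53,.019,.05,.104,.115),start=(.562,.232,.03,.079,.087),stop=(.533,.296,.025,.073,.080)).items():
        q=reg(*a);(x,y),r=cv2.minEnclosingCircle(q[:,:2].astype(np.float32)*1000);print(n,l,len(q),q.mean(0).round(4),"mec",round(x),round(y),"r",round(r),"z",np.median(q[:,2]).round(4))
    g=c["frame"].astype(int).sum(2)
    m=ok&(np.hypot(W[...,0]-.565,W[...,1]+.276)<.05)&(W[...,2]>.066)&(W[...,2]<.095)
    q=W[m];A=np.c_[q[:,:2]-q[:,:2].mean(0),np.ones(len(q))];k=np.linalg.lstsq(A,q[:,2],rcond=None)[0]
    print(n,"rocker",len(q),q.mean(0).round(4),"grad",k.round(3),"tilt",np.hypot(*k[:2]),"dir",np.degrees(np.arctan2(k[1],k[0])),cv2.minAreaRect((q[:,:2]*1000).astype(np.float32)),"zrange",q[:,2].min(),q[:,2].max())
    b=W[ok&(np.hypot(W[...,0]-.56,W[...,1]+.276)<.08)&(W[...,2]>.05)&(W[...,2]<.066)]
    print(n,"boxtop",cv2.minAreaRect((b[:,:2]*1000).astype(np.float32)))
    b=W[ok&(np.hypot(W[...,0]-.545,W[...,1]-.26)<.1)&(W[...,2]>.05)&(W[...,2]<.06)]
    print(n,"bbtop",cv2.minAreaRect((b[:,:2]*1000).astype(np.float32)))
T=dict(np.load("top.npz"))["frame"];S=dict(np.load("scene.npz"))["frame"]
R=lambda f,u,v:cv2.resize(f[v-36:v+36,u-48:u+48],(400,300),interpolation=cv2.INTER_CUBIC)
im=np.vstack([np.hstack([R(T,168,168),R(T,334,166)]),np.hstack([R(S,370,228),R(S,159,236)])])
cv2.imwrite("pics/c.png",cv2.cvtColor(im,cv2.COLOR_RGB2BGR))
E
```

```text
top cap 361 [0.5276 0.0197 0.1095] mec 528 19 r 34 z 0.1095
top start 98 [0.5589 0.2316 0.0825] mec 559 232 r 19 z 0.0823
top stop 66 [0.5293 0.2968 0.0763] mec 529 296 r 17 z 0.0762
top rocker 255 [ 0.5618 -0.2765  0.0794] grad [0.154 0.028 0.079] tilt 0.1564671075562011 dir 10.21515457546642 ((561.8885498046875, -273.9342346191406), (89.30854797363281, 53.84461975097656), 44.779380798339844) zrange 0.06608571440225029 0.09184367187086687
top boxtop ((562.6041259765625, -278.06597900390625), (114.63504791259766, 86.02731323242188), 48.32215118408203)
top bbtop ((544.5391235351562, 264.3829040527344), (80.51143646240234, 144.8720703125), 23.520235061645508)
scene cap 441 [0.5348 0.0176 0.1097] mec 532 17 r 35 z 0.1098
scene start 155 [0.5646 0.23   0.0823] mec 563 230 r 21 z 0.0821
scene stop 100 [0.5344 0.2953 0.077 ] mec 534 295 r 19 z 0.0772
scene rocker 274 [ 0.5704 -0.2783  0.081 ] grad [0.028 0.162 0.081] tilt 0.16403151847489952 dir 80.18720752650769 ((569.568115234375, -279.67401123046875), (69.47198486328125, 42.95979690551758), 44.562007904052734) zrange 0.06600397979382816 0.08896571300058605
scene boxtop ((567.0720825195312, -279.5731506347656), (118.45866394042969, 84.42619323730469), 47.579803466796875)
scene bbtop ((549.4503173828125, 262.26141357421875), (80.01619720458984, 144.71694946289062), 24.621337890625)
```

View pics/c.png

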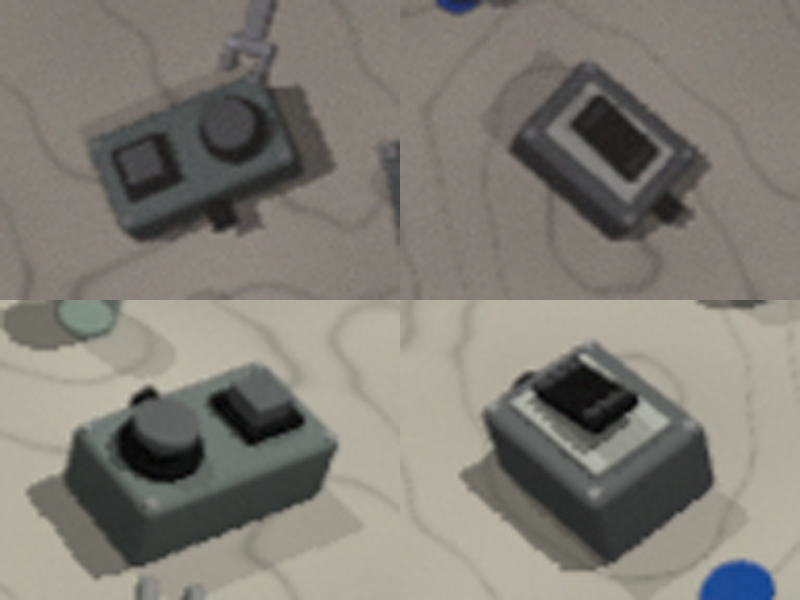

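The crop confirms it: the round start button on the grey box is at top-left (232,127), and the stop key at (143,160). The rocker's raised end faces away from the gland at (670,207). I'll move to above the plunger with the fingers shut.

Emit:
drive_tool(rows=[[0, 17, -34, 0, 0, 0, 0], [0, 17, -34, 0, 0, 0, 0], [0, 17, -34, 0, 0, 0, 0], [0, 17, -34, 0, 0, 0, 0], [0, 17, -34, 0, 0, 0, 0]])

```text
time_s: 1.82
tcp_pos: [0.3304, 0.4033, 0.2417]
ee_rot: [[0.92, -0.391, 0.0], [-0.391, -0.92, 0.0], [0.0, -0.0, -1.0]]
wrist_force: [-0.2, -0.1, 0.4]
gripper_width: 0.708
gripper_force: 0.0
```

Emit:
drive_tool(rows=[[0, 17, -34, 0, 0, 0, 0], [0, 17, -34, 0, 0, 0, 0], [0, 17, -34, 0, 0, 0, 0], [0, 17, -34, 0, 0, 0, 0], [0, 17, -34, 0, 0, 0, 0]])

```text
time_s: 2.23
tcp_pos: [0.4154, 0.2333, 0.242]
ee_rot: [[0.92, -0.392, 0.001], [-0.392, -0.92, 0.001], [0.0, -0.001, -1.0]]
wrist_force: [0.6, 0.4, 0.7]
gripper_width: 0.325
gripper_force: 0.0
```

Emit:
drive_tool(rows=[[0, 17, -34, 0, 0, 0, 0], [0, 17, -34, 0, 0, 0, 0], [0, 17, -34, 0, 0, 0, 0], [0, 0, 0, 0, 0, 0, 0], [0, 0, 0, 0, 0, 0, 0]])

```text
time_s: 2.65
tcp_pos: [0.4665, 0.1312, 0.2416]
ee_rot: [[0.918, -0.396, 0.0], [-0.396, -0.918, 0.0], [0.0, -0.0, -1.0]]
wrist_force: [-0.2, 0.2, 1.1]
gripper_width: 0.014
gripper_force: 0.0
```

```bash
cat >> h.py <<'E'
def wcloud():
    s=sense();c=capture("wrist");v,u=np.mgrid[:384,:512];z=c["z_map"]
    P=np.stack([(u-c["cx"])/c["fx"]*z,(v-c["cy"])/c["fy"]*z,z],-1);T=np.array(c["T_tool_cam"])
    return s,c,(P@T[:3,:3].T+T[:3,3])@np.array(s["ee_rot"]).T+np.array(s["tcp_pos"]),z>0
def circ(W,ok,x,y,r,z0,z1):
    q=W[ok&(np.hypot(W[...,0]-x,W[...,1]-y)<r)&(W[...,2]>z0)&(W[...,2]<z1)]
    if len(q)<10: return None
    (x,y),R=cv2.minEnclosingCircle(q[:,:2].astype(np.float32)*1000);return len(q),(q.mean(0)*1000).round(1),"mec",round(x,1),round(y,1),round(R,1),"z",np.median(q[:,2]).round(4)
E
python3 - <<'E'
from h import *
s,c,W,ok=wcloud();print(s["time_s"],np.round(s["tcp_pos"],4),s["gripper_width"],s["wrist_force"]);save(c,"pics/w1.png")
print(circ(W,ok,.53,.018,.05,.100,.115))
print(np.round(np.array(c["T_tool_cam"]),3).tolist())
E
```

```text
2.65 [0.4665 0.1312 0.2416] 0.014308654954588662 [-0.20085398  0.15811899  1.0647655 ]
(4502, array([531.5,  20.4, 110.6]), 'mec', 530.9, 19.9, 34.0, 'z', np.float64(0.1106))
[[-0.001, -0.971, -0.24, 0.064], [1.0, -0.001, -0.0, 0.0], [0.0, -0.24, 0.971, -0.144], [0.0, 0.0, 0.0, 1.0]]
```

View pics/w1.png

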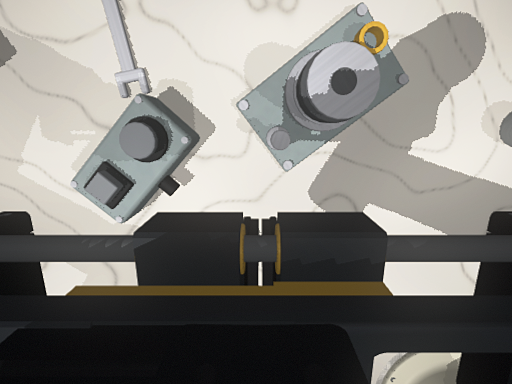

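The wrist view shows the cap at (343,80) and the start button at (145,138). The cap centre measures (531,20) mm with r 34 and z 110.6, which fits.

Emit:
drive_tool(rows=[[0, 13, -22, -15, 0, 0, 0], [0, 13, -22, -15, 0, 0, 0], [0, 13, -22, -15, 0, 0, 0], [0, 13, -22, -15, 0, 0, 0], [0, 12, -23, -15, 0, 0, 0]])

```text
time_s: 3.12
tcp_pos: [0.5306, 0.0228, 0.1661]
ee_rot: [[0.921, -0.389, 0.001], [-0.389, -0.921, 0.0], [0.001, -0.001, -1.0]]
wrist_force: [0.1, 0.7, 0.7]
gripper_width: 0.004
gripper_force: 0.0
```

Emit:
drive_tool(rows=[[0, 0, 0, -12, 0, 0, 0], [0, 0, 0, -12, 0, 0, 0], [0, 0, 0, -6, 0, 0, 0], [0, 0, 0, -5, 0, 0, 0], [0, 0, 0, 0, 0, 0, 0]])

```text
time_s: 3.53
tcp_pos: [0.5295, 0.023, 0.1309]
ee_rot: [[0.921, -0.39, -0.001], [-0.39, -0.921, -0.0], [-0.001, 0.001, -1.0]]
wrist_force: [-0.1, 0.5, 0.2]
gripper_width: 0.0
gripper_force: 0.0
```

Emit:
drive_tool(rows=[[0, 0, 0, -3, 0, 0, 0], [0, 0, 0, -3, 0, 0, 0], [0, 0, 0, -3, 0, 0, 0], [0, 0, 0, -3, 0, 0, 0], [0, 0, 0, 0, 0, 0, 0]])

```text
time_s: 3.95
tcp_pos: [0.5307, 0.0228, 0.1207]
ee_rot: [[0.92, -0.391, 0.003], [-0.391, -0.92, 0.001], [0.002, -0.002, -1.0]]
wrist_force: [-0.2, 0.7, 2.4]
gripper_width: 0.002
gripper_force: 1.1
```

Emit:
drive_tool(rows=[[0, 0, 0, -3, 0, 0, 0], [0, 0, 0, -3, 0, 0, 0], [0, 0, 0, -2, 0, 0, 0], [0, 0, 0, 0, 0, 0, 0], [0, 0, 0, 0, 0, 0, 0]])

```text
time_s: 4.37
tcp_pos: [0.5307, 0.0228, 0.1144]
ee_rot: [[0.92, -0.391, 0.003], [-0.391, -0.92, 0.001], [0.002, -0.002, -1.0]]
wrist_force: [-4.8, 2.7, 13.3]
gripper_width: 0.005
gripper_force: 6.8
```

Emit:
drive_tool(rows=[[0, 0, 0, -2, 0, 0, 0], [0, 0, 0, -1, 0, 0, 0], [0, 0, 0, 0, 0, 0, 0], [0, 0, 0, 0, 0, 0, 0], [0, 0, 0, 0, 0, 0, 0]])

```text
time_s: 4.78
tcp_pos: [0.5308, 0.0228, 0.1142]
ee_rot: [[0.921, -0.39, 0.004], [-0.39, -0.921, 0.0], [0.003, -0.002, -1.0]]
wrist_force: [-10.6, 5.8, 29.3]
gripper_width: 0.007
gripper_force: 14.9
```

Hard stop with the tip at 95 mm, so the plunger is home. Next I'll raise, then check the joints before turning for the rocker.

Emit:
drive_tool(rows=[[0, 0, 0, 15, 0, 0, 0], [0, 0, 0, 35, 0, 0, 0], [0, 0, 0, 35, 0, 0, 0], [0, 0, 0, 35, 0, 0, 0], [0, 0, 0, 0, 0, 0, 0]])

```text
time_s: 5.2
tcp_pos: [0.5341, 0.0226, 0.2368]
ee_rot: [[0.921, -0.39, 0.016], [-0.39, -0.921, 0.003], [0.014, -0.009, -1.0]]
wrist_force: [0.6, -0.3, 1.0]
gripper_width: 0.008
gripper_force: 0.0
```

```bash
python3 - <<'E'
from h import *
s,c,W,ok=wcloud();print(s["time_s"],np.round(s["tcp_pos"],4),np.round(s["joints"],1))
print(circ(W,ok,.53,.02,.05,.09,.115))
E
```

```text
5.2 [0.5341 0.0226 0.2368] [ 19.9  13.  -13.4   0.2 -62.7  47. ]
(3019, array([533.6,  19. ,  96.1]), 'mec', 531.2, 19.7, 33.8, 'z', np.float64(0.0961))
```

Emit:
drive_tool(rows=[[0, 5, -15, 0, 0, 0, -0.12], [0, 5, -15, 0, 0, 0, -0.12], [0, 5, -15, 0, 0, 0, -0.12], [0, 5, -15, 0, 0, 0, -0.12], [0, 5, -15, 0, 0, 0, -0.12]])

```text
time_s: 5.67
tcp_pos: [0.5546, -0.0536, 0.2275]
ee_rot: [[0.533, -0.846, -0.002], [-0.846, -0.533, 0.0], [-0.001, 0.001, -1.0]]
wrist_force: [0.8, 0.8, 0.7]
gripper_width: 0.007
gripper_force: 0.0
```

Emit:
drive_tool(rows=[[0, 5, -15, 0, 0, 0, -0.12], [0, 5, -15, 0, 0, 0, -0.12], [0, 5, -15, 0, 0, 0, -0.12], [0, 5, -15, 0, 0, 0, -0.12], [0, 5, -15, 0, 0, 0, -0.12]])

```text
time_s: 6.08
tcp_pos: [0.5796, -0.1286, 0.2274]
ee_rot: [[-0.038, -0.999, -0.002], [-0.999, 0.038, 0.0], [-0.0, 0.002, -1.0]]
wrist_force: [0.1, -0.9, 0.2]
gripper_width: 0.008
gripper_force: 0.0
```

Emit:
drive_tool(rows=[[0, 5, -15, 0, 0, 0, -0.12], [0, 5, -15, 0, 0, 0, -0.12], [0, 5, -15, 0, 0, 0, -0.12], [0, 5, -15, 0, 0, 0, -0.12], [0, 5, -15, 0, 0, 0, -0.12]])

```text
time_s: 6.5
tcp_pos: [0.6047, -0.2036, 0.2272]
ee_rot: [[-0.596, -0.803, -0.002], [-0.803, 0.596, 0.001], [0.001, 0.002, -1.0]]
wrist_force: [0.0, -0.5, 0.5]
gripper_width: 0.006
gripper_force: 0.0
```

Emit:
drive_tool(rows=[[0, 5, -15, 0, 0, 0, -0.11], [0, 0, 0, 0, 0, 0, 0], [0, 0, 0, 0, 0, 0, 0]])

```text
time_s: 6.75
tcp_pos: [0.6095, -0.2184, 0.227]
ee_rot: [[-0.676, -0.737, -0.002], [-0.737, 0.676, 0.001], [0.001, 0.002, -1.0]]
wrist_force: [-0.4, -0.6, -0.3]
gripper_width: 0.003
gripper_force: 0.0
```

```bash
python3 - <<'E'
from h import *
s,c,W,ok=wcloud();print(s["time_s"],np.round(s["tcp_pos"],4),np.round(s["joints"],1));save(c,"pics/w2.png")
v,u=np.mgrid[:384,:512]
m=ok&(np.hypot(W[...,0]-.565,W[...,1]+.279)<.055)&(W[...,2]>.066)&(W[...,2]<.1)
q=W[m]
# keep surface: plane fit twice
for i in range(4):
    a=q[:,:2].mean(0);A=np.c_[q[:,:2]-a,np.ones(len(q))];k=np.linalg.lstsq(A,q[:,2],rcond=None)[0];r=q[:,2]-A@k;q=q[abs(r)<max(.002,2*r.std())]
print(len(q),q.mean(0),k,np.hypot(*k[:2]),np.degrees(np.arctan2(k[1],k[0])),cv2.minAreaRect((q[:,:2]*1000).astype(np.float32)),q[:,2].min(),q[:,2].max())
b=W[ok&(np.hypot(W[...,0]-.565,W[...,1]+.279)<.08)&(W[...,2]>.052)&(W[...,2]<.066)]
print(cv2.minAreaRect((b[:,:2]*1000).astype(np.float32)))
for d in masks_of("rocker_press",c)[:2]:
    g=W[d["region"]&ok];print(d["p"],d["xy"],g.mean(0),cv2.minAreaRect((g[:,:2]*1000).astype(np.float32)))
E
```

```text
6.75 [ 0.6095 -0.2184  0.227 ] [ -5.4  24.8   2.7  -0.  -68.  -37.1]
2139 [ 0.56501417 -0.27920289  0.08202783] [0.1234976  0.1417841  0.08202783] 0.1880276242115679 48.943296436255686 ((565.3009643554688, -279.0578918457031), (61.9943733215332, 33.872894287109375), 47.5930290222168) 0.07442378442235922 0.08941271302366893
((565.8131103515625, -278.42572021484375), (115.25199127197266, 85.08797454833984), 48.33122634887695)
0.8 [247.5, 113.3] [ 0.56473523 -0.27930925  0.08198351] ((566.1771850585938, -278.03955078125), (64.901123046875, 33.8505859375), 47.653926849365234)
```

View pics/w2.png

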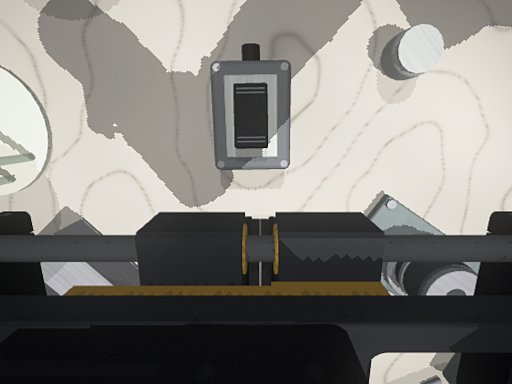

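The wrist view shows the rocker at (251,114) with its gland at the top (250,50). Its centre is (565,-279) mm, the size fits, and the gradient points towards 48.5°, away from the gland. I'll press 26 mm out, at (583,-260).

Emit:
drive_tool(rows=[[0, -9, -14, -22, 0, 0, 0], [0, -9, -14, -22, 0, 0, 0], [0, -9, -13, -22, 0, 0, 0], [0, 0, 0, -22, 0, 0, 0], [0, 0, 0, -22, 0, 0, 0]])

```text
time_s: 7.27
tcp_pos: [0.5822, -0.2588, 0.118]
ee_rot: [[-0.675, -0.738, 0.0], [-0.738, 0.675, 0.0], [-0.0, -0.0, -1.0]]
wrist_force: [0.5, 0.0, 0.7]
gripper_width: -0.0
gripper_force: 0.0
```

Emit:
drive_tool(rows=[[0, 0, 0, 0, 0, 0, 0], [0, 0, 0, -4, 0, 0, 0], [0, 0, 0, -4, 0, 0, 0], [0, 0, 0, -4, 0, 0, 0], [0, 0, 0, 0, 0, 0, 0]])

```text
time_s: 7.68
tcp_pos: [0.5833, -0.2587, 0.1069]
ee_rot: [[-0.675, -0.738, 0.001], [-0.738, 0.675, -0.0], [-0.001, -0.001, -1.0]]
wrist_force: [0.7, 0.2, 0.7]
gripper_width: 0.01
gripper_force: 0.0
```

Emit:
drive_tool(rows=[[0, 0, 0, -3, 0, 0, 0], [0, 0, 0, -3, 0, 0, 0], [0, 0, 0, -2, 0, 0, 0], [0, 0, 0, 0, 0, 0, 0], [0, 0, 0, 0, 0, 0, 0]])

```text
time_s: 8.1
tcp_pos: [0.5843, -0.259, 0.0995]
ee_rot: [[-0.675, -0.738, 0.003], [-0.738, 0.675, -0.001], [-0.002, -0.003, -1.0]]
wrist_force: [3.3, 2.0, 4.9]
gripper_width: 0.002
gripper_force: 2.3
```

Emit:
drive_tool(rows=[[0, 0, 0, -2, 0, 0, 0], [0, 0, 0, -2, 0, 0, 0], [0, 0, 0, -1, 0, 0, 0], [0, 0, 0, 0, 0, 0, 0], [0, 0, 0, 0, 0, 0, 0]])

```text
time_s: 8.52
tcp_pos: [0.5849, -0.2586, 0.0962]
ee_rot: [[-0.675, -0.738, 0.005], [-0.738, 0.675, -0.001], [-0.003, -0.004, -1.0]]
wrist_force: [1.2, 5.7, 11.7]
gripper_width: 0.003
gripper_force: 6.1
```

Emit:
drive_tool(rows=[[0, 0, 0, -2, 0, 0, 0], [0, 0, 0, -1, 0, 0, 0], [0, 0, 0, 0, 0, 0, 0], [0, 0, 0, 0, 0, 0, 0], [0, 0, 0, 0, 0, 0, 0]])

```text
time_s: 8.93
tcp_pos: [0.585, -0.2586, 0.0959]
ee_rot: [[-0.674, -0.738, 0.005], [-0.738, 0.674, -0.002], [-0.002, -0.005, -1.0]]
wrist_force: [-3.2, 7.9, 22.8]
gripper_width: 0.006
gripper_force: 11.3
```

Hard stop again. I'll lift, move back to the viewing pose and check the tilt.

Emit:
drive_tool(rows=[[0, 0, 0, 15, 0, 0, 0], [0, 0, 0, 30, 0, 0, 0], [0, 8, 13, 30, 0, 0, 0], [0, 9, 14, 30, 0, 0, 0], [0, 9, 14, 25, 0, 0, 0]])

```text
time_s: 9.35
tcp_pos: [0.6082, -0.2184, 0.2219]
ee_rot: [[-0.677, -0.736, -0.002], [-0.736, 0.677, -0.0], [0.001, 0.001, -1.0]]
wrist_force: [0.7, 0.0, 0.2]
gripper_width: 0.005
gripper_force: 0.0
```

```bash
python3 - <<'E'
from h import *
s,c,W,ok=wcloud();print(s["time_s"],np.round(s["tcp_pos"],4),np.round(s["joints"],1))
q=W[ok&(np.hypot(W[...,0]-.565,W[...,1]+.279)<.055)&(W[...,2]>.068)&(W[...,2]<.1)]
for i in range(4):
    a=q[:,:2].mean(0);A=np.c_[q[:,:2]-a,np.ones(len(q))];k=np.linalg.lstsq(A,q[:,2],rcond=None)[0];r=q[:,2]-A@k;q=q[abs(r)<max(.002,2*r.std())]
print(len(q),q.mean(0),k,np.hypot(*k[:2]),np.degrees(np.arctan2(k[1],k[0])))
E
```

```text
9.35 [ 0.6082 -0.2184  0.2219] [ -5.4  24.9   2.    0.  -67.2 -37.2]
2219 [ 0.56555624 -0.27844203  0.08231688] [-0.14706694 -0.16579698  0.08231688] 0.22162428615233076 -131.57399615927915
```

Rocker tilt reads 0.22 towards the other side, so it is over. On to the start button.

Emit:
drive_tool(rows=[[0, 0, 20, 0, 0, 0, 0], [0, 0, 38, 0, 0, 0, 0], [0, 0, 38, 0, 0, 0, 0], [0, 0, 38, 0, 0, 0, 0], [0, 0, 38, 0, 0, 0, 0]])

```text
time_s: 9.82
tcp_pos: [0.6076, -0.0453, 0.2192]
ee_rot: [[-0.677, -0.736, -0.003], [-0.736, 0.677, -0.001], [0.003, 0.002, -1.0]]
wrist_force: [0.9, 0.6, 0.8]
gripper_width: 0.005
gripper_force: 0.0
```

Emit:
drive_tool(rows=[[0, 0, 38, 0, 0, 0, 0], [0, 0, 38, 0, 0, 0, 0], [0, 0, 38, 0, 0, 0, 0], [0, 0, 38, 0, 0, 0, 0], [0, 0, 38, 0, 0, 0, 0]])

```text
time_s: 10.23
tcp_pos: [0.6078, 0.1448, 0.2193]
ee_rot: [[-0.676, -0.737, -0.003], [-0.737, 0.676, -0.002], [0.003, 0.001, -1.0]]
wrist_force: [0.8, -0.0, -0.1]
gripper_width: 0.003
gripper_force: 0.0
```

Emit:
drive_tool(rows=[[0, 0, 38, 0, 0, 0, 0], [0, 0, 38, 0, 0, 0, 0], [0, 0, 38, 0, 0, 0, 0], [0, 0, 20, 0, 0, 0, 0], [0, 0, 0, 0, 0, 0, 0]])

```text
time_s: 10.65
tcp_pos: [0.6081, 0.2811, 0.2184]
ee_rot: [[-0.673, -0.74, -0.002], [-0.74, 0.673, -0.002], [0.003, 0.001, -1.0]]
wrist_force: [-0.3, 0.1, -0.2]
gripper_width: 0.003
gripper_force: 0.0
```

```bash
python3 - <<'E'
from h import *
s,c,W,ok=wcloud();print(s["time_s"],np.round(s["tcp_pos"],4),np.round(s["joints"],1));save(c,"pics/w3.png")
print(circ(W,ok,.561,.231,.03,.079,.087));print(circ(W,ok,.531,.296,.03,.073,.0795));print(circ(W,ok,.53,.02,.05,.09,.115))
E
```

```text
10.65 [0.6081 0.2811 0.2184] [ 38.6  27.4   5.6  -0.  -68.4 -80.9]
(1320, array([561.9, 232.2,  82.9]), 'mec', 562.2, 232.3, 19.9, 'z', np.float64(0.083))
(757, array([532.6, 297.2,  77.8]), 'mec', 532.7, 297.8, 18.7, 'z', np.float64(0.0779))
None
```

View pics/w3.png

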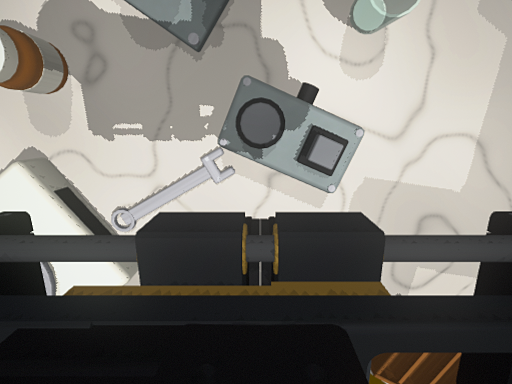

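The wrist view shows the round start button at (260,122) and the square stop key at (322,150). Start is at (562,232) mm, r 20, z 83, which fits.

Emit:
drive_tool(rows=[[0, -15, -16, -15, 0, 0, 0], [0, -15, -16, -20, 0, 0, 0], [0, -16, -17, -25, 0, 0, 0], [0, 0, 0, -25, 0, 0, 0], [0, 0, 0, -22, 0, 0, 0]])

```text
time_s: 11.12
tcp_pos: [0.5615, 0.2255, 0.1124]
ee_rot: [[-0.678, -0.735, -0.002], [-0.735, 0.678, -0.001], [0.002, 0.001, -1.0]]
wrist_force: [0.9, -0.1, -0.6]
gripper_width: 0.003
gripper_force: 0.0
```

Emit:
drive_tool(rows=[[0, 0, 0, -4, 0, 0, 0], [0, 0, 0, -4, 0, 0, 0], [0, 0, 0, -4, 0, 0, 0], [0, 0, 0, -3, 0, 0, 0], [0, 0, 0, 0, 0, 0, 0]])

```text
time_s: 11.53
tcp_pos: [0.5638, 0.2289, 0.0995]
ee_rot: [[-0.676, -0.737, 0.002], [-0.737, 0.676, 0.0], [-0.001, -0.001, -1.0]]
wrist_force: [1.3, -1.1, 2.5]
gripper_width: 0.004
gripper_force: 1.1
```

Emit:
drive_tool(rows=[[0, 0, 0, -3, 0, 0, 0], [0, 0, 0, -3, 0, 0, 0], [0, 0, 0, -1, 0, 0, 0], [0, 0, 0, 0, 0, 0, 0], [0, 0, 0, 0, 0, 0, 0]])

```text
time_s: 11.95
tcp_pos: [0.5639, 0.2291, 0.0943]
ee_rot: [[-0.675, -0.738, 0.003], [-0.738, 0.675, 0.0], [-0.002, -0.002, -1.0]]
wrist_force: [-1.5, -3.1, 11.7]
gripper_width: 0.006
gripper_force: 5.9
```

Fully in, at 11.7 N with the tip at 75 mm. Now I'll release, retreat and verify.

Emit:
drive_tool(rows=[[0, 0, 0, 0, 0, 0, 0], [0, 0, 0, 15, 0, 0, 0], [0, 0, 0, 35, 0, 0, 0], [0, 15, 16, 35, 0, 0, 0], [0, 15, 16, 35, 0, 0, 0]])

```text
time_s: 12.37
tcp_pos: [0.5924, 0.261, 0.2131]
ee_rot: [[-0.676, -0.737, -0.001], [-0.737, 0.676, 0.0], [0.0, 0.001, -1.0]]
wrist_force: [1.5, 1.0, 0.8]
gripper_width: -0.0
gripper_force: 0.0
```

Emit:
drive_tool(rows=[[0, 15, 16, 0, 0, 0, 0], [0, 0, 0, 0, 0, 0, 0], [0, 0, 0, 0, 0, 0, 0], [0, 0, 0, 0, 0, 0, 0]])

```text
time_s: 12.7
tcp_pos: [0.6072, 0.2769, 0.2105]
ee_rot: [[-0.676, -0.737, -0.002], [-0.737, 0.676, -0.001], [0.002, 0.001, -1.0]]
wrist_force: [-0.1, 0.5, -1.1]
gripper_width: 0.004
gripper_force: 0.0
```

```bash
python3 - <<'E'
from h import *
s,c,W,ok=wcloud();print(s["time_s"],np.round(s["tcp_pos"],4),np.round(s["wrist_force"],1))
print(circ(W,ok,.561,.231,.03,.079,.087));print(circ(W,ok,.531,.296,.03,.073,.0795))
c=capture("scene");W=cloud(c);ok=c["z_map"]>0
print(circ(W,ok,.53,.02,.05,.088,.115))
q=W[ok&(np.hypot(W[...,0]-.567,W[...,1]+.279)<.045)&(W[...,2]>.068)]
A=np.c_[q[:,:2]-q[:,:2].mean(0),np.ones(len(q))];print(np.linalg.lstsq(A,q[:,2],rcond=None)[0])
for l in("tamper","collar","jar","timer","tin","beaker"):
    d=masks_of(l,c)[:1]
    if d: g=W[d[0]["region"]&ok];print(l,g.mean(0).round(3))
E
```

```text
12.7 [0.6072 0.2769 0.2105] [-0.1  0.5 -1.1]
(1379, array([561.9, 232.1,  82.9]), 'mec', 562.1, 232.3, 19.9, 'z', np.float64(0.083))
(805, array([532.5, 297. ,  77.8]), 'mec', 532.3, 297.5, 18.5, 'z', np.float64(0.0779))
(452, array([535.1,  17.5,  95. ]), 'mec', 532.1, 18.7, 36.3, 'z', np.float64(0.0953))
[-0.1773989  -0.15185766  0.08034072]
tamper [0.505 0.09  0.047]
collar [ 0.566 -0.05   0.031]
jar [0.723 0.008 0.061]
timer [ 0.712 -0.169  0.051]
tin [ 0.397 -0.207  0.033]
beaker [0.394 0.222 0.046]
```

```bash
python3 -c "
from station import *
print(finish_job())"
```

```text
the job is handed in; nothing more can be done
None
```

I pressed the plunger home, tipped the rocker over and pressed the start button in that order, and handed the job in at about 13 s. Camera checks just before showed the cap at 95 mm, the rocker over by about 0.22 rad, both buttons out and no movement in the loose things I checked (the wrench was not re-measured). `finish_job()` returned no verdict.

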